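# Hold the pressure cap at its vent stop on a coolant header tank

## Robot

A 6-joint arm with a two-finger parallel gripper is mounted at the origin on the work surface. World frame = base frame: x ahead of the robot, y to its left, z up, the work surface at z = 0. Lengths are in m, angles in rad, forces in N, time in s.
With the tool pointing down it reaches from about 0.4 to 0.925 m from the base axis. Payload 12.5 kg.
Tool frame: the origin (TCP) lies at the centre of the arm's flange, where the gripper is bolted on; the fingertips stand 190 mm ahead of it and the grasp point (between the pads) lies r.grasp_offset ahead of it (r.grasp_offset is the distance from the TCP to the grasp point, in m); z points along the fingers, y is the line along which they close (so a half turn about z gives the same grasp; the last joint's range is limited). The gripper opens to 95 mm and grips with 3 to 60 N. Pads are 20 mm wide; open, the fingers measure 119 mm over their backs; the gripper's body (75 mm by 180 mm) begins 59 mm behind the grasp point.
Start: joints at [-1.361, 0.491, 1.559, -0, 1.092, -0.106], TCP at [0.194, -0.594, 0.405] pointing down, gripper open.
Joint ranges: [-3.1, 3.1], [-0.84, 2.19], [0.05, 2.79], [-1.13, 4.28], [0.06, 2.93], [-2.69, 2.69]. Speed limits (rad/s): [2.22, 2.22, 2.79, 3.14, 3.14, 3.14].

## Interface

Orientations are given as a unit quaternion [x, y, z, w].
In Python, from station import r, optics gives the robot as it stands.
- The arm moves only by the tool send_rows, never from a script. Its arguments are lists of equal length, an entry for each row: "delta_pos": the shift along the tool's x, y, z in mm, a list of three; "rotation": the turn, a rotation vector about the tool's x, y, z in rad, a list of three; "fingers": the finger opening in mm, from 0 to 95.1. A call has 1 to 12 rows; each row is the pose to reach, as a shift and turn from the pose commanded when the call began, along the tool's axes at that moment; what a row does not reach only later rows make up. A row lasts 1/10 s, in which the tool goes at most 50 mm and 8.59 degrees, less where a joint would pass 70% of its speed; a pose out of reach is approached as far as the arm can. A call with a gripper value outside its range is refused whole. The fingers move at their own pace and stop on an object; "grip_force" is the grip in N (left out, the last holds). Time passes only in rows, so rows that repeat a pose let the fingers close. It gives the time, the measured TCP pose, the force, the opening and the grip force at its end, in the units of the state.
- r.sense(): the state, without advancing time (a new reading comes with each control period).
- optics.grab_frame(name): name is "scene" or "side" or "wrist"; returns the picture (400x640x3 uint8, red, green, blue); there is no depth.
- optics.camera_info(name): a dict with "fov_y" (degrees; the focal length in pixels is half the picture's height over the tangent of half this angle, whatever the lens; pixels are square), "cx", "cy" (the principal point, pixels), "camera_from_world" (4x4, takes a point from world to camera coordinates). Camera axes: x right, y down, z forward; pixel columns grow to the right and rows downward; lengths in m; the calibration is good to about 2 mm. A picture is of the moment at which its call begins: read the wrist's pose just before it. camera_info takes no time and is no camera call; for the wrist camera it gives the pose at the moment of the call.
- r.close_job(): hands the job in; it is judged then, once.
The state is a dict: "time_s": time; "qpos": joint angles; "qvel": joint speeds; "joint_torque": joint torques, N m; "ee_pos": TCP position; "tool_rot": TCP orientation; "wrist_force": force on the tool from outside, world axes, zero at the start; "ft_torque": the same for the moment, N m; "finger_gap": finger opening in m; "finger_force": force on a finger pad.
Only numpy, scipy, OpenCV 4.12 (cv2) and the standard library are available. Lean on these libraries where they do the work, as an engineer would, in place of code of your own. Each camera call takes 0.05 s, during which the arm holds its last target. There are 200 camera calls.

## Task

We are about to blow the air out of this coolant tank through its overflow pipe. Pull the dust plug out of the filler neck and put it in the steel parts tray, then fit the pressure cap with the grip bar: push its lugs down through the neck's notches against the spring and turn it clockwise only half-way, to the vent stop where the bar lies in line with the overflow pipe, without letting it go on to the lock. Finish still gripping the cap and holding it there, so that the air cannot work it round; leave the other things on the bench alone.

Things in the scene. Friction and masses are not known exactly. Their poses are not given: they have to be found in the camera images.
- neck (a point): Centre of the top of the round steel filler neck on the aluminium coolant tank (110 x 190 mm, on a plywood board 150 x 220 x 18 mm, all fixed). z up; x along the overflow pipe. The top is 152 mm above the bench, 34 mm above the tank's flat top: a flange 60 mm across, 4 mm thick, over a bore of 44 mm with a valve seat 20 mm down. Just under it the neck is 48 mm across.
- overflow_end (a point): End of the overflow pipe, a thin pipe (8 mm) that leaves the neck horizontally, 21 mm below the neck's top; this end is 69 mm from the neck's axis.
- neck_notch (a point): Middle of one of the flange's two opposite notches, each 15 mm wide, 27 mm from the neck's axis, at the flange's top. It lies 45 degrees anticlockwise (seen from above) of the overflow pipe; the other lies opposite, at 225 degrees. The cap's lugs go down through them.
- vent_stop (a point): One of two opposite ribs, 2.5 mm deep, under the flange. Turned clockwise from the notches, the cap's bar is in line with the overflow pipe after 45 degrees (vent position); at about 51 degrees the lugs meet these ribs and are felt to stop. A strong turn, or pressing the cap hard down while turning, takes it past them, to lock at 90 degrees. Anticlockwise turning is blocked.
- plug_knob (a point): Centre of the knob of the grey plastic dust plug that sits loosely in the neck: an upright cylinder 22 mm across, 24 mm tall, on a disc 52 mm across and 3 mm thick; below it a stem 40 mm across, 12 mm long, in the bore. The point is 27 mm above the stem's underside and 15 mm above the neck's top at the start. z up along the plug. 35 g.
- lid_bar (a point): Centre of the black grip bar (50 mm long along x, 16 wide, 20 tall) on the pressure cap to be fitted: steel, black-ribbed rim, 68 mm across (the other cap is plain, round, no bar). z up. The point is 10 mm above the cap's top face, 15 mm above the underside of its roof, 27 mm above the rim's lower edge; 43.5 mm above the bench at the start. About 130 g. A half turn of it makes no difference.
- lid_lug (a point): Centre of one of the cap's two inward lugs, under the bar's +x end, 28.75 mm from the axis (the other is opposite): 10 mm wide, top 22.5 mm and underside 26.5 mm below the bar's centre. The lugs are under the flange when the bar's centre is 18.5 mm or less above the neck's top; 15 mm is as far as it can be pressed. Once turned, the flange holds the cap down.
- plunger (a joint): The cap's rubber-faced spring plunger, 40 mm across with a chamfered edge, hanging under its middle: its face is 43.5 mm below the bar's centre and the cap stands on it. Value: how far it is pushed up into the cap, 0 to 0.010 m; about 4 N to start it, 0.7 N more per mm. In the neck it meets the seat with the bar's centre 23.5 mm above the neck's top.
- tray: Open steel parts tray, 150 mm (its x) x 220 mm (its y), 30 mm tall, walls and floor 3 mm, fixed to the bench; origin under its centre, on the bench. A hose clamp, 52 mm across and 12 mm tall, lies in it near its corner at x +35, y +70 mm; the rest is free.
- round_cap: Plain round black ribbed screw cap, 54 mm across, 28 mm tall, origin at its underside. Leave it alone.
- hose_clamp: Steel hose clamp lying in the tray, 52 mm across. Leave it alone.
- wrench: Steel wrench lying on the bench. Leave it alone.
- screwdriver: Screwdriver lying on the bench. Leave it alone.
- socket: Steel wrench socket, 26 mm across, 60 mm tall, standing on the bench; origin at its underside. Leave it alone.
Mind the look-alikes: they are no part of the job. Leave any red look-alike of the part that bears lid_bar alone.

How it is judged:
By the outcome, as a careful person would: the job done as asked, in the order asked, and still so for the second after the job is handed in, while the arm keeps its last pose, push and grip.
It also fails if it takes over 58 s, if anything falls off the work surface, if the arm or the gripper's body presses on something with over 40 N, if the wrist force passes 120 N, or if a joint passes its speed limit or range.

## Working session

There is one attempt and no reset: what is moved stays moved. The work goes in short steps, Python scripts to look and compute and a tool call to move; the robot and the scene stay as the last step left them, time stands still between calls to the robot, and variables do not carry over. Pictures are saved under pics/ and viewed, at most 10 in all, crops included, and the job is handed in when it is done.

Besides the shell and the picture viewer there is one more tool, called after "Request:" by a JSON object that holds its "name" and its "arguments". send_rows: Moves the arm, as the interface text tells. Its arguments: {"type":"object","properties":{"delta_pos":{"type":"array","items":{"type":"array","items":{"type":"number"}}},"rotation":{"type":"array","items":{"type":"array","items":{"type":"number"}}},"fingers":{"type":"array","items":{"type":"number"}},"grip_force":{"type":"number"}},"required":["delta_pos","rotation","fingers"]}

```bash
mkdir -p pics; cat > h.py <<'E'
import numpy as np, cv2
from station import r, optics
def save(n,f,crop=None,s=1):
    im=optics.grab_frame(n)[:,:,::-1]
    cv2.imwrite('pics/raw_'+f+'.png',im)
    if crop: x0,y0,x1,y1=crop; im=im[y0:y1,x0:x1]
    cv2.imwrite('pics/'+f+'.png',cv2.resize(im,None,fx=s,fy=s,interpolation=cv2.INTER_CUBIC))
def cam(n):
    i=optics.camera_info(n); return 200/np.tan(np.radians(i['fov_y'])/2),i['cx'],i['cy'],np.array(i['camera_from_world'])
def onz(n,u,v,z,c=None):
    f,cx,cy,T=c or cam(n); R=T[:3,:3]; o=-R.T@T[:3,3]; d=R.T@np.array([(u-cx)/f,(v-cy)/f,1]); return (o+d*(z-o[2])/d[2]).round(4)
def proj(n,p,c=None):
    f,cx,cy,T=c or cam(n); q=T[:3,:3]@np.array(p)+T[:3,3]; return (cx+f*q[0]/q[2],cy+f*q[1]/q[2])
E
python3 - <<'E'
from h import *
for n in('scene','side','wrist'):
    save(n,n+'0',s=1.25); print(n,optics.camera_info(n))
s=r.sense(); print(r.grasp_offset,s['ee_pos'],s['tool_rot'],s['time_s'])
E
```

```text
scene {'fov_y': 56.112667897979655, 'cx': 319.2650632966173, 'cy': 195.26234687893304, 'camera_from_world': array([[ 0.17147994,  0.98516111,  0.00722647, -0.14316551],
       [ 0.7032766 , -0.11727096, -0.70117725, -0.28710598],
       [-0.6899251 ,  0.12532004, -0.71295038,  1.33473706],
       [ 0.        ,  0.        ,  0.        ,  1.        ]])}
side {'fov_y': 42.71768473815426, 'cx': 319.1785334843235, 'cy': 204.74707197826282, 'camera_from_world': array([[-0.93121822, -0.36425229, -0.01236546,  0.51645538],
       [-0.22754871,  0.60756606, -0.76097639,  0.18628189],
       [ 0.28470022, -0.70582133, -0.64866172,  1.12933316],
       [ 0.        ,  0.        ,  0.        ,  1.        ]])}
wrist {'fov_y': 64.3643277225038, 'cx': 318.87100722856576, 'cy': 193.63281274305254, 'camera_from_world': array([[ 3.10014261e-01, -9.50731842e-01, -3.49812848e-04,
        -6.24879728e-01],
       [-9.23448249e-01, -3.01205111e-01,  2.37736858e-01,
        -2.60659701e-02],
       [-2.26129366e-01, -7.33787822e-02, -9.71329534e-01,
         3.88016328e-01],
       [ 0.00000000e+00,  0.00000000e+00,  0.00000000e+00,
         1.00000000e+00]])}
0.1713 [ 0.19412485 -0.59407467  0.40432847] [ 9.87556642e-01  1.57263243e-01 -5.20996032e-05 -3.85148720e-04] 0.15
```

View pics/scene0.png

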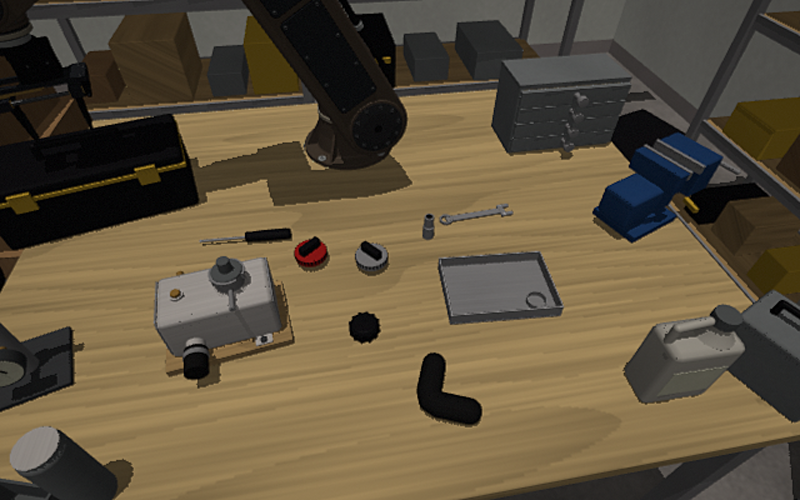

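View pics/side0.png

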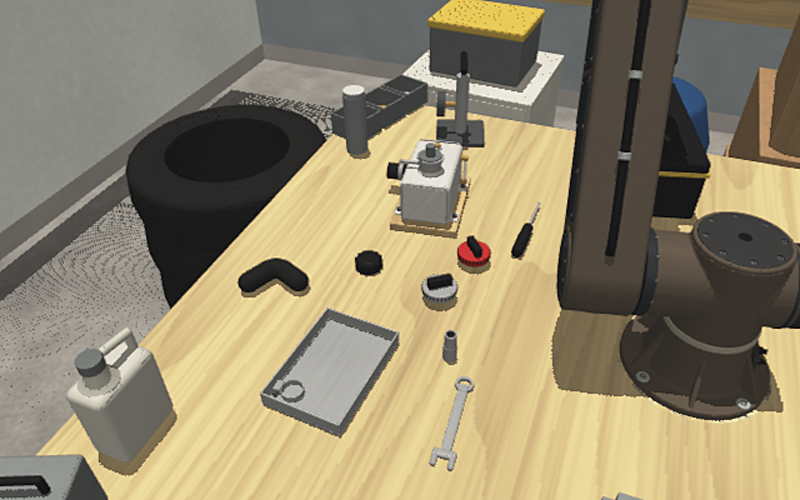

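Scene picture (1.25x): plug knob (223,263), overflow pipe end (233,305), pressure cap candidates: red cap with bar (311,252) – look-alike, steel cap with bar (372,256) – the one wanted, plain cap (364,327); tray at (500,287), clamp in it (536,300). Side picture: knob (431,150), steel cap (440,290), red (474,250). Close crops next.

```bash
python3 - <<'E'
from h import *
a=cv2.imread('pics/raw_scene0.png');b=cv2.imread('pics/raw_side0.png')
P=[]
for im,cx,cy in((a,180,222),(a,297,206),(b,345,130),(b,352,232)):
    c=im[cy-37:cy+38,cx-50:cx+50]; P.append(cv2.resize(c,(400,300),interpolation=cv2.INTER_CUBIC))
cv2.imwrite('pics/crops.png',np.vstack([np.hstack(P[:2]),np.hstack(P[2:])]))
E
```

```text
(no output)
```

View pics/crops.png

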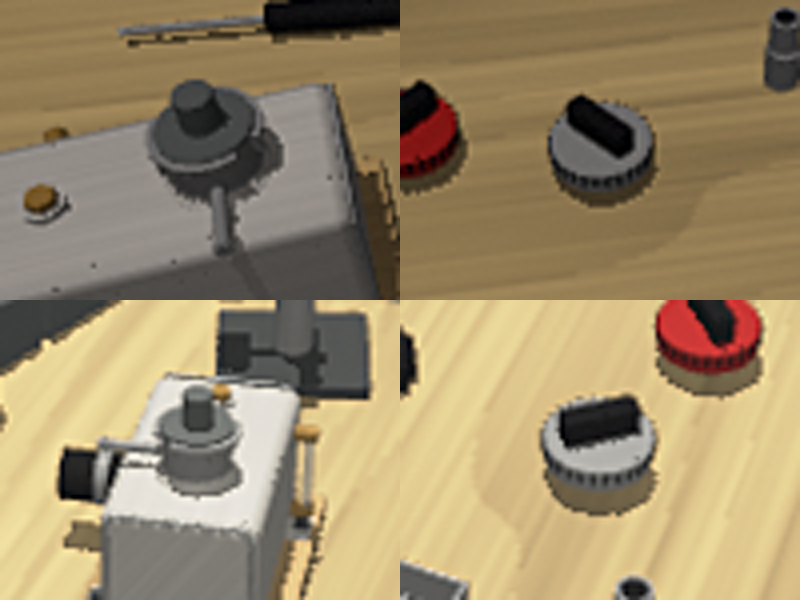

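Crops (4x): steel cap with black bar confirmed (scene raw ≈(298,198), side ≈(351,223)); knob top at scene (177.5,207), side (344.5,116); pipe end at scene (186,247), side (321,129).

```bash
python3 - <<'E'
from h import *
p=lambda o,x,y:(o[0]+x/4,o[1]+y/4)
A,B,C,D=(130,185),(247,169),(295,93),(302,195)
def two(n,a,b):
    M=[]
    for cn,(u,v) in(('scene',a),('side',b)):
        f,cx,cy,T=cam(cn); K=np.array([[f,0,cx],[0,f,cy],[0,0,1]])@T[:3]; M.append(K)
    X=cv2.triangulatePoints(M[0],M[1],np.array(a,float).reshape(2,1),np.array(b,float).reshape(2,1)); X=(X[:3]/X[3]).ravel()
    print(n,X.round(4))
two('knobtop .179',p(A,190,88),p(C,198,93)); print(onz('scene',*p(A,190,88),.179),onz('side',*p(C,198,93),.179))
two('pipe .131',p(A,223,248),p(C,104,145)); print(onz('scene',*p(A,223,248),.131),onz('side',*p(C,104,145),.131))
two('bartop .0535',p(B,203,118),p(D,198,113)); print(onz('scene',*p(B,203,118),.0535),onz('side',*p(D,198,113),.0535))
print('bar dir',onz('scene',*p(B,177,100),.0535),onz('scene',*p(B,230,132),.0535),onz('side',*p(D,162,112),.0535),onz('side',*p(D,236,100),.0535))
s=lambda u,v,z=.03:onz('scene',u/1.25,v/1.25,z)
print('tray',s(440,258),s(547,252),s(562,312),s(447,322), 'clamp',s(536,300,.01),'socket',s(428,216,.06))
print('tray side',*[onz('side',u/1.25,v/1.25,.03) for u,v in((327,311),(399,340),(341,432),(263,394))])
print('red',s(311,250,.04),'round',s(364,320,.028), 'sd',s(290,235,.02))
print(proj('wrist',[.56,-.05,.05]))
E
```

```text
knobtop .179 [ 0.579  -0.2539  0.1782]
[ 0.5788 -0.2543  0.179 ] [ 0.5786 -0.2518  0.179 ]
pipe .131 [ 0.6441 -0.246   0.1276]
[ 0.6479 -0.2442  0.131 ] [ 0.642  -0.2417  0.131 ]
bartop .0535 [0.4693 0.0053 0.0497]
[0.4745 0.0059 0.0535] [0.4677 0.0083 0.0535]
bar dir [ 0.4554 -0.0087  0.0535] [0.4897 0.0213 0.0535] [0.4881 0.0151 0.0535] [ 0.45   -0.0107  0.0535]
tray [0.5038 0.1445 0.03  ] [0.5244 0.3734 0.03  ] [0.6778 0.3403 0.03  ] [0.6637 0.1198 0.03  ] clamp [0.6285 0.3123 0.01  ] socket [0.4035 0.1392 0.06  ]
tray side [0.6433 0.1411 0.03  ] [0.4912 0.1609 0.03  ] [0.506  0.3704 0.03  ] [0.657  0.3502 0.03  ]
red [ 0.4458 -0.12    0.04  ] round [ 0.6322 -0.0313  0.028 ] sd [ 0.3718 -0.1658  0.02  ]
(np.float64(-273.8602902209092), np.float64(-564.2506964418392))
```

Request:
{"name": "send_rows", "arguments": {"delta_pos": [[0,0,-50],[50,-20,-60],[100,-42,-60],[145,-63,-60],[190,-82,-60],[235,-102,-60],[280,-121,-60],[325,-141,-60],[370,-160,-60],[415,-180,-60],[450,-195,-60],[472,-204,-60]], "rotation": [[0,0,0],[0,0,0],[0,0,0],[0,0,0],[0,0,0],[0,0,0],[0,0,0],[0,0,0],[0,0,0],[0,0,0],[0,0,0],[0,0,0]], "fingers": [60,60,60,60,60,60,60,60,60,60,60,60], "grip_force": 15}}

```text
time_s: 1.35
ee_pos: [0.5813, -0.2511, 0.4644]
tool_rot: [0.987, 0.158, -0.0, -0.0]
wrist_force: [-0.7, 0.6, 0.2]
finger_gap: 0.0598
finger_force: 0.0
```

Request:
{"name": "send_rows", "arguments": {"delta_pos": [[0,0,0],[0,0,0],[0,0,0]], "rotation": [[0,0,0],[0,0,0],[0,0,0]], "fingers": [60,60,60]}}

```text
time_s: 1.65
ee_pos: [0.5788, -0.2543, 0.4646]
tool_rot: [0.988, 0.157, -0.0, -0.0]
wrist_force: [-0.1, -0.5, 0.8]
finger_gap: 0.0602
finger_force: 0.0
```

```bash
python3 - <<'E'
from h import *
c=cam('wrist'); s=r.sense(); print(s['ee_pos'],s['tool_rot'],s['time_s'])
np.savez('w1.npz',f=c[0],cx=c[1],cy=c[2],T=c[3])
save('wrist','w1',s=1.25); print(proj('wrist',[.579,-.253,.179],c),proj('wrist',[.579,-.253,.152],c))
E
```

```text
[ 0.57881035 -0.25427573  0.46464695] [ 9.87622559e-01  1.56849095e-01 -2.06642552e-04 -9.91263157e-06] 1.65
(np.float64(317.33545506976645), np.float64(194.932746419445)) (np.float64(317.4588205708012), np.float64(187.97111948174424))
```

View pics/w1.png

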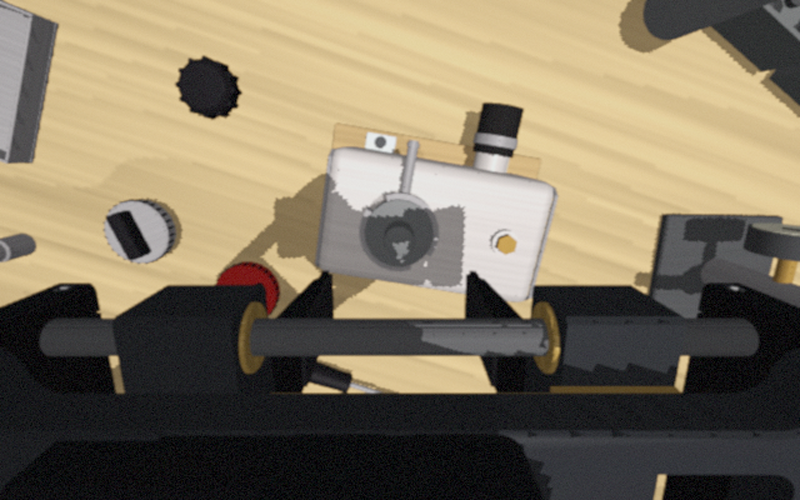

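Wrist picture (1.25x): plug and neck at about (399,233), pipe end (412,143), steel cap with bar at (132,233), red cap (248,286). Enlarged crops for the angles.

```bash
python3 - <<'E'
from h import *
a=cv2.imread('pics/raw_w1.png')
P=[cv2.resize(a[y:y+120,x:x+80],(400,600),interpolation=cv2.INTER_CUBIC) for x,y in((280,100),(75,125))]
cv2.imwrite('pics/w1c.png',np.hstack(P))
E
```

```text
(no output)
```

View pics/w1c.png

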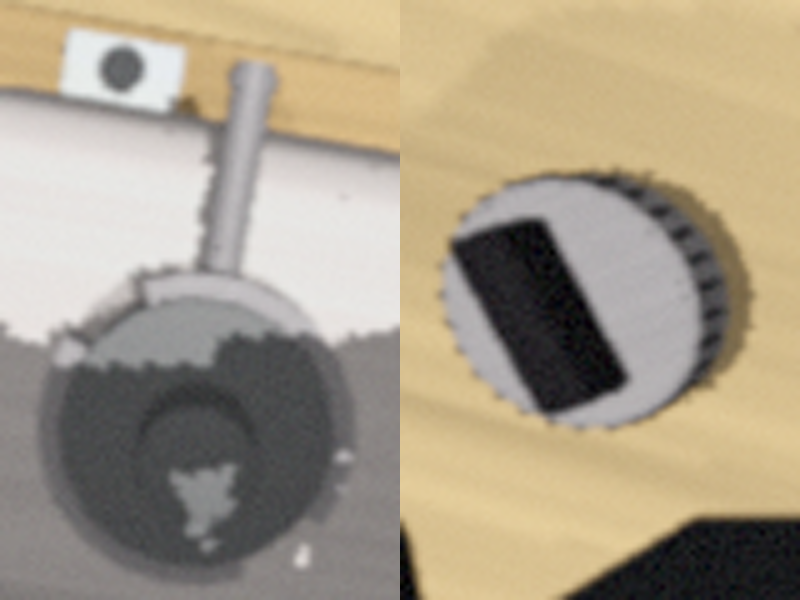

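```bash
python3 - <<'E'
from h import *
d=np.load('w1.npz'); c=(d['f'],d['cx'],d['cy'],d['T'])
L=lambda x,y,z:onz('w',280+x/5,100+y/5,z,c)
R=lambda x,y,z:onz('w',75+x/5,125+y/5,z,c)
n=L(196,425,.152); print('flange',n,'disc',L(197,430,.155))
print('flange width',L(40,425,.152)-L(350,425,.152),L(196,268,.152)-L(196,582,.152))
e=L(255,70,.131); e2=L(222,268,.133);print('pipe end',e,e-n,np.degrees(np.arctan2(*(e-n)[1::-1])),np.degrees(np.arctan2(*(e-e2)[1::-1])))
q=L(105,315,.152)-n; print('notch',np.hypot(*q[:2]),np.degrees(np.arctan2(q[1],q[0])))
print('cap disc',R(174,302,.0335),R(43,302,.0335)-R(305,302,.0335)); print('bar',R(143,313,.0535))
for a,b,z in(((52,240),(150,412),.0535),((145,218),(228,380),.0535)):
    q=R(*a,z)-R(*b,z); print(np.hypot(*q[:2]),np.degrees(np.arctan2(q[1],q[0])))
E
```

```text
flange [ 0.5822 -0.2537  0.152 ] disc [ 0.582  -0.2539  0.155 ]
flange width [-0.0179  0.0552  0.    ] [0.0573 0.0186 0.    ]
pipe end [ 0.6472 -0.2444  0.131 ] [ 0.065   0.0093 -0.021 ] 8.142442603698747 8.642802580004513
notch 0.02673798795721169 56.90426571549181
cap disc [0.472  0.0006 0.0335] [-0.0214  0.0657  0.    ]
bar [ 0.4751 -0.0039  0.0535]
0.04769706489921578 39.12882020367201
0.04390045557850171 37.13092444820947
```

Request:
{"name": "send_rows", "arguments": {"delta_pos": [[3,1,40],[3,1,80],[3,1,105],[3,1,116],[3,1,116],[3,1,116],[3,1,116],[3,1,116],[3,1,116],[3,1,116]], "rotation": [[0,0,0],[0,0,0],[0,0,0],[0,0,0],[0,0,0],[0,0,0],[0,0,0],[0,0,0],[0,0,0],[0,0,0]], "fingers": [60,60,60,60,60,10,10,10,10,10], "grip_force": 15}}

```text
time_s: 2.7
ee_pos: [0.5826, -0.2535, 0.3492]
tool_rot: [0.988, 0.157, 0.0, 0.0]
wrist_force: [-1.0, -0.9, 0.1]
finger_gap: 0.0254
finger_force: 0.0
```

Request:
{"name": "send_rows", "arguments": {"delta_pos": [[0,0,0],[0,0,0],[0,0,0],[0,0,0],[0,0,-10],[0,0,-30],[0,0,-70],[0,0,-90],[0,0,-90],[0,0,-90]], "rotation": [[0,0,0],[0,0,0],[0,0,0],[0,0,0],[0,0,0],[0,0,0],[0,0,0],[0,0,0],[0,0,0],[0,0,0]], "fingers": [10,10,10,10,10,10,10,10,10,10]}}

```text
time_s: 3.7
ee_pos: [0.5824, -0.2535, 0.4387]
tool_rot: [0.988, 0.157, 0.0, 0.0]
wrist_force: [0.0, -0.4, -0.5]
finger_gap: 0.0216
finger_force: 15.0
```

```bash
python3 - <<'E'
from h import *
c=cam('wrist'); s=r.sense(); print(s['ee_pos'],s['time_s'],s['finger_gap'])
np.savez('w2.npz',f=c[0],cx=c[1],cy=c[2],T=c[3])
save('wrist','w2',crop=(200,60,480,270),s=2.8)
a=np.arctan2(*(2*np.array([s['tool_rot'][0]*s['tool_rot'][1],s['tool_rot'][0]**2-.5])));print(np.degrees(a))
p=s['ee_pos']; d=np.array([.575,.215])-p[:2]
print('to tray',d@[np.cos(a),np.sin(a)],d@[np.sin(a),-np.cos(a)],p[2]-.1713)
E
```

```text
[ 0.58240272 -0.25348231  0.43865172] 3.7 0.021580322948431176
18.09492712624046
to tray 0.13847037602453618 -0.4476119174874166 0.2673517248434104
```

View pics/w2.png

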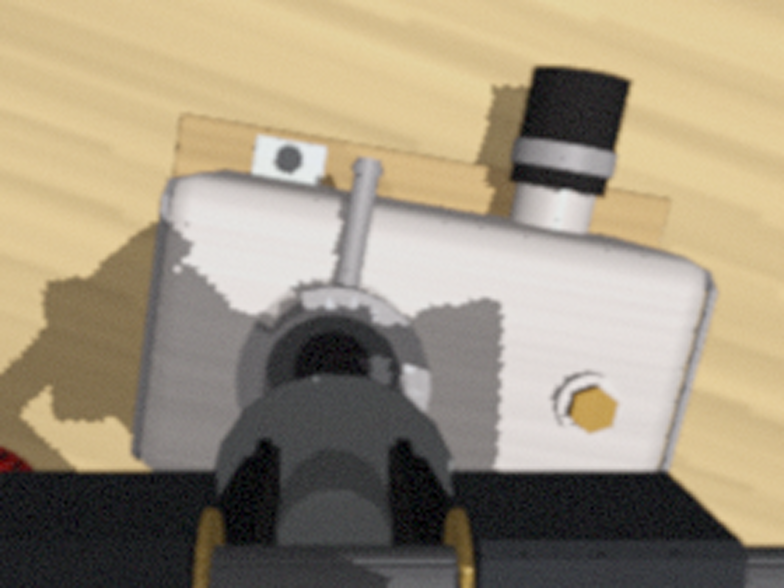

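Plug held (disc visible in the fingers at (335,430)); bare neck visible below, centre ≈(334,384) in the crop. To the tray.

Request:
{"name": "send_rows", "arguments": {"delta_pos": [[12,-40,0],[25,-82,0],[38,-124,0],[51,-166,0],[64,-208,0],[77,-250,0],[90,-292,0],[103,-334,0],[116,-376,20],[128,-415,50],[135,-438,80],[138,-448,110]], "rotation": [[0,0,0],[0,0,0],[0,0,0],[0,0,0],[0,0,0],[0,0,0],[0,0,0],[0,0,0],[0,0,0],[0,0,0],[0,0,0],[0,0,0]], "fingers": [10,10,10,10,10,10,10,10,10,10,10,10]}}

```text
time_s: 4.95
ee_pos: [0.5739, 0.2174, 0.3261]
tool_rot: [0.987, 0.158, -0.001, 0.0]
wrist_force: [0.7, -0.6, -1.1]
finger_gap: 0.0217
finger_force: 15.0
```

Request:
{"name": "send_rows", "arguments": {"delta_pos": [[0,0,40],[0,0,80],[0,0,105],[0,0,114],[0,0,114],[0,0,114],[0,0,114],[0,0,114]], "rotation": [[0,0,0],[0,0,0],[0,0,0],[0,0,0],[0,0,0],[0,0,0],[0,0,0],[0,0,0]], "fingers": [10,10,10,10,10,10,10,10]}}

```text
time_s: 5.75
ee_pos: [0.5747, 0.2151, 0.2155]
tool_rot: [0.988, 0.157, 0.001, -0.0]
wrist_force: [-0.2, -0.3, 0.2]
finger_gap: 0.0213
finger_force: 15.0
```

Request:
{"name": "send_rows", "arguments": {"delta_pos": [[0,0,3],[0,0,3],[0,0,3],[0,0,3],[0,0,3],[0,0,3],[0,0,3],[0,0,-20],[0,0,-60],[0,0,-100],[0,0,-150],[0,0,-180]], "rotation": [[0,0,0],[0,0,0],[0,0,0],[0,0,0],[0,0,0],[0,0,0],[0,0,0],[0,0,0],[0,0,0],[0,0,0],[0,0,0],[0,0,0]], "fingers": [10,10,50,50,50,50,50,50,50,50,50,50]}}

```text
time_s: 6.95
ee_pos: [0.5745, 0.2151, 0.3984]
tool_rot: [0.988, 0.157, 0.002, -0.0]
wrist_force: [-0.3, 0.1, -1.1]
finger_gap: 0.0499
finger_force: 0.0
```

Request:
{"name": "send_rows", "arguments": {"delta_pos": [[-30,32,0],[-60,64,0],[-90,96,0],[-120,128,0],[-145,152,0],[-164,172,0],[-164,172,0],[-164,172,0]], "rotation": [[0,0,-0.06],[0,0,-0.12],[0,0,-0.18],[0,0,-0.24],[0,0,-0.3],[0,0,-0.347],[0,0,-0.347],[0,0,-0.347]], "fingers": [50,50,50,50,50,50,50,50]}}

```text
time_s: 7.75
ee_pos: [0.4722, 0.0004, 0.395]
tool_rot: [0.946, 0.324, 0.0, 0.0]
wrist_force: [-0.4, 0.9, -0.2]
finger_gap: 0.0501
finger_force: 0.0
```

```bash
python3 - <<'E'
from h import *
c=cam('wrist'); s=r.sense(); print(s['ee_pos'],s['tool_rot'],s['time_s'],s['finger_gap'],s['wrist_force'])
np.savez('w3.npz',f=c[0],cx=c[1],cy=c[2],T=c[3])
print(proj('w',[.472,.001,.0335],c))
d=np.load('w2.npz'); k=(d['f'],d['cx'],d['cy'],d['T'])
print('neck2',onz('w',200+334/2.8,60+384/2.8,.152,k),'pipe',onz('w',200+368/2.8,60+160/2.8,.131,k))
optics.grab_frame('scene') is None
save('wrist','w3'); save('scene','s3')
a=cv2.imread('pics/raw_w3.png'); b=cv2.imread('pics/raw_s3.png')
print(cv2.imwrite('pics/m3.png',np.vstack([cv2.resize(a[120:260,220:420],(800,560))[:400],cv2.resize(b[190:270,330:490],(400,200))[:, :].repeat(1,0) if 0 else np.hstack([cv2.resize(b[190:270,330:490],(400,200)),cv2.resize(a,(320,200)),np.zeros((200,80,3),np.uint8)])])))
E
```

```text
[4.72201425e-01 4.31853547e-04 3.94967508e-01] [9.45927225e-01 3.24378749e-01 3.06898170e-04 1.33840752e-04] 7.75 0.05008530332562382 [-0.37233273  0.85390523 -0.23295288]
(np.float64(317.9815398995756), np.float64(178.61759988120886))
neck2 [ 0.5811 -0.2545  0.152 ] pipe [ 0.648  -0.2439  0.131 ]
True
```

View pics/m3.png

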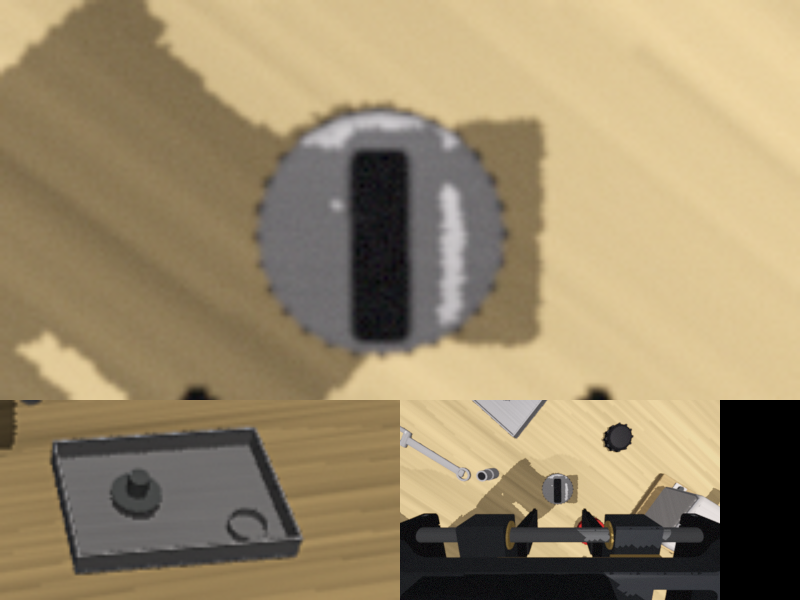

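Picture: plug upright in tray, clear of clamp; the bar (crop x 352–408, y 150–340) is aligned with the tool, cap centre at crop (382,230).

```bash
python3 - <<'E'
from h import *
d=np.load('w3.npz'); c=(d['f'],d['cx'],d['cy'],d['T'])
W=lambda x,y,z:onz('w',220+x/4,120+y/4,z,c)
a=np.radians(37.86)
for q in (W(382,230,.0335),W(380,246,.0535)):
    e=q[:2]-[.4722,.0004]; print(q,e@[np.cos(a),np.sin(a)],e@[np.sin(a),-np.cos(a)])
q=W(380,150,.0535)-W(380,340,.0535); print(np.hypot(*q[:2]),np.degrees(np.arctan2(q[1],q[0])))
E
```

```text
[0.4713 0.0039 0.0335] 0.0014375081103829093 -0.0033156553549160343
[0.4708 0.0039 0.0535] 0.0010427517381447209 -0.003622522437831986
0.04976464608534858 37.652829820883646
```

Request:
{"name": "send_rows", "arguments": {"delta_pos": [[1,-3.5,40],[1,-3.5,85],[1,-3.5,130],[1,-3.5,155],[1,-3.5,170],[1,-3.5,170],[1,-3.5,170],[1,-3.5,170],[1,-3.5,170],[1,-3.5,170],[1,-3.5,170],[1,-3.5,170]], "rotation": [[0,0,0],[0,0,0],[0,0,0],[0,0,0],[0,0,0],[0,0,0],[0,0,0],[0,0,0],[0,0,0],[0,0,0],[0,0,0],[0,0,0]], "fingers": [40,40,40,40,40,40,8,8,8,8,8,8], "grip_force": 40}}

```text
time_s: 9.1
ee_pos: [0.4709, 0.004, 0.2251]
tool_rot: [0.946, 0.325, 0.0, 0.0]
wrist_force: [0.2, 1.4, 2.5]
finger_gap: 0.0156
finger_force: 40.0
```

Request:
{"name": "send_rows", "arguments": {"delta_pos": [[0,0,0],[0,0,0],[0,0,-15],[0,0,-50],[0,0,-100],[0,0,-150],[0,0,-190],[0,0,-190],[0,0,-190]], "rotation": [[0,0,0],[0,0,0],[0,0,0],[0,0,0],[0,0,0],[0,0,0],[0,0,0],[0,0,0],[0,0,0]], "fingers": [8,8,8,8,8,8,8,8,8]}}

```text
time_s: 10.0
ee_pos: [0.4704, 0.004, 0.4146]
tool_rot: [0.946, 0.325, 0.0, 0.0]
wrist_force: [-0.2, -0.7, -1.6]
finger_gap: 0.0155
finger_force: 39.9
```

```bash
python3 - <<'E'
from h import *
c=cam('wrist'); s=r.sense(); print(s['ee_pos'],s['tool_rot'],s['time_s'],s['finger_gap'],s['wrist_force'])
q=s['tool_rot']; a=2*np.arctan2(q[1],q[0]); print(np.degrees(a))
d=np.array([.5816,-.2541])-s['ee_pos'][:2]
print('to neck',d@[np.cos(a),np.sin(a)],d@[np.sin(a),-np.cos(a)],'turn',np.degrees(a)-53.5)
np.savez('w4.npz',f=c[0],cx=c[1],cy=c[2],T=c[3])
save('wrist','w4',crop=(220,100,420,250),s=4)
E
```

```text
[0.47037762 0.00403414 0.41458957] [9.45600969e-01 3.25328661e-01 1.68789654e-04 2.05601942e-04] 10.0 0.015495877253538027 [-0.16517622 -0.71855018 -1.59097587]
37.97097735743847
to neck -0.07114108249726644 0.27192388338737944 turn -15.529022642561529
```

View pics/w4.png

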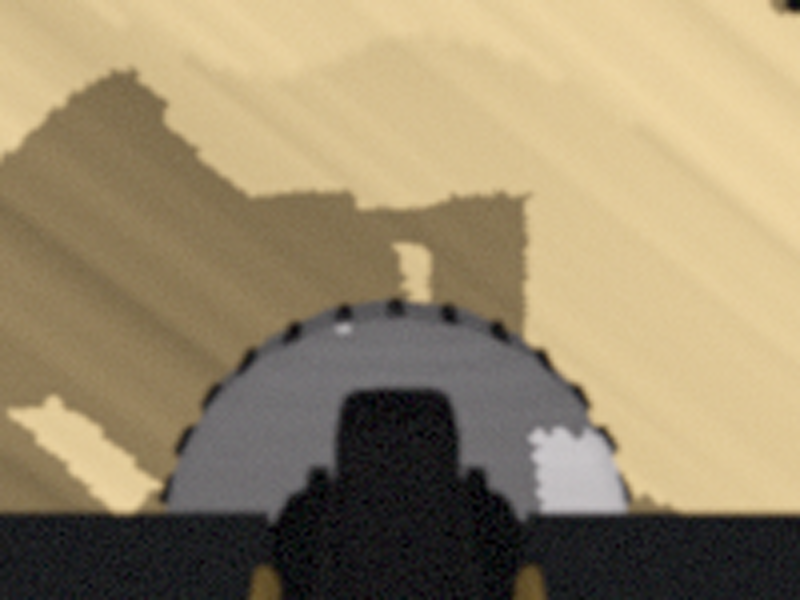

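Cap held straight; its far rim at crop (396,302), bar end at (398,392). I check the cap's offset in the tool.

```bash
python3 - <<'E'
from h import *
d=np.load('w4.npz'); c=(d['f'],d['cx'],d['cy'],d['T'])
a=np.radians(37.97); X=[np.cos(a),np.sin(a)];Y=[np.sin(a),-np.cos(a)]
for u,v,z,n in((396,302,.223,'rim 34'),(398,392,.243,'bar end 25')):
    e=onz('w',220+u/4,100+v/4,z,c)[:2]-[.4704,.004]; print(n,e@X,e@Y)
l=onz('w',220+165/4,100+500/4,.223,c)[:2]-[.4704,.004];rr=onz('w',220+628/4,100+500/4,.223,c)[:2]-[.4704,.004];print(l@X,l@Y,rr@X,rr@Y)
E
```

```text
rim 34 0.03502045675970138 0.00031242333761400537
bar end 25 0.027556456019147337 0.0004491454828886212
0.006622868992795209 -0.032378814158401034 0.006567018263105252 0.0330321702455658
```

Request:
{"name": "send_rows", "arguments": {"delta_pos": [[-10,40,0],[-22,84,0],[-34,128,0],[-46,172,0],[-57,216,0],[-66,250,0],[-72,272,0],[-72,272,10],[-72,272,25],[-72,272,35],[-72,272,44],[-72,272,44]], "rotation": [[0,0,-0.04],[0,0,-0.08],[0,0,-0.13],[0,0,-0.18],[0,0,-0.23],[0,0,-0.26],[0,0,-0.271],[0,0,-0.271],[0,0,-0.271],[0,0,-0.271],[0,0,-0.271],[0,0,-0.271]], "fingers": [8,8,8,8,8,8,8,8,8,8,8,8]}}

```text
time_s: 11.25
ee_pos: [0.5813, -0.2542, 0.3689]
tool_rot: [0.893, 0.45, -0.001, -0.001]
wrist_force: [-0.4, 0.1, -1.8]
finger_gap: 0.0155
finger_force: 39.9
```

Request:
{"name": "send_rows", "arguments": {"delta_pos": [[0,0,0],[0,0,0],[0,0,5],[0,0,8],[0,0,10],[0,0,10]], "rotation": [[0,0,0],[0,0,0],[0,0,0],[0,0,0],[0,0,0],[0,0,0]], "fingers": [8,8,8,8,8,8]}}

```text
time_s: 11.85
ee_pos: [0.5814, -0.2547, 0.3604]
tool_rot: [0.893, 0.45, -0.0, -0.0]
wrist_force: [0.5, 0.3, -1.9]
finger_gap: 0.0155
finger_force: 39.9
```

```bash
python3 - <<'E'
from h import *
s=r.sense(); print(s['ee_pos'],s['tool_rot'],s['time_s'],s['finger_gap'],s['wrist_force'],s['ft_torque'],np.degrees(2*np.arctan2(s['tool_rot'][1],s['tool_rot'][0])))
c=cam('wrist'); np.savez('w5.npz',f=c[0],cx=c[1],cy=c[2],T=c[3])
save('wrist','w5',crop=(200,60,440,240),s=3.3)
E
```

```text
[ 0.58138851 -0.25465853  0.36038261] [ 8.92979313e-01  4.50097656e-01 -1.36350763e-04 -1.66378335e-04] 11.85 0.015457325764914834 [ 0.48225847  0.33465853 -1.86047919] [ 0.04510903 -0.0678285  -0.00542473] 53.49990058750768
```

View pics/w5.png

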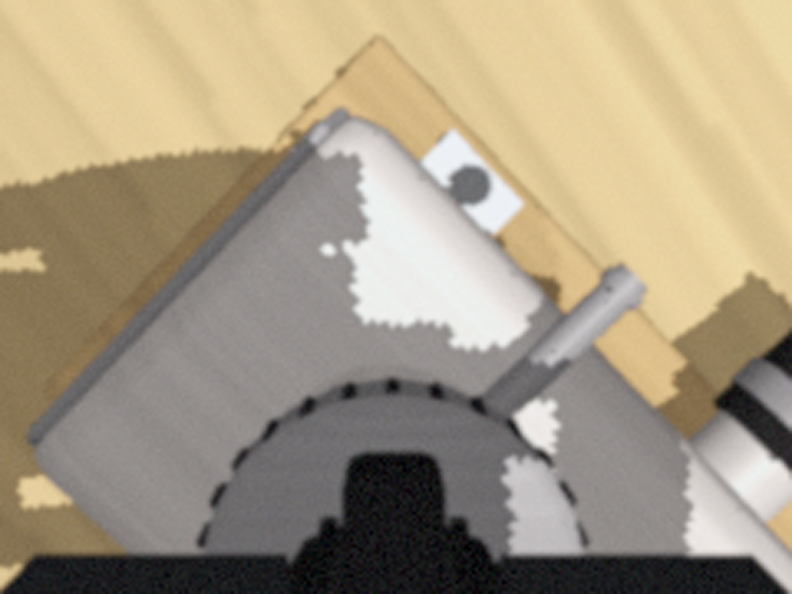

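Cap plunger is in the bore, no side force, pipe runs 45° off the bar (crop (500,400)→(625,275)). Press.

Request:
{"name": "send_rows", "arguments": {"delta_pos": [[0,0,3],[0,0,5],[0,0,7],[0,0,8],[0,0,9],[0,0,10],[0,0,10],[0,0,10]], "rotation": [[0,0,0],[0,0,0],[0,0,0],[0,0,0],[0,0,0],[0,0,0],[0,0,0],[0,0,0]], "fingers": [8,8,8,8,8,8,8,8]}}

```text
time_s: 12.7
ee_pos: [0.5816, -0.2544, 0.3519]
tool_rot: [0.893, 0.45, 0.001, 0.001]
wrist_force: [0.5, 3.9, 8.3]
finger_gap: 0.0154
finger_force: 40.0
```

Request:
{"name": "send_rows", "arguments": {"delta_pos": [[0,0,1],[0,0,2],[0,0,2.5],[0,0,2.5],[0,0,2.5]], "rotation": [[0,0,0],[0,0,0],[0,0,0],[0,0,0],[0,0,0]], "fingers": [8,8,8,8,8]}}

```text
time_s: 13.2
ee_pos: [0.5816, -0.2544, 0.3496]
tool_rot: [0.893, 0.45, 0.001, 0.001]
wrist_force: [-0.6, 4.1, 10.1]
finger_gap: 0.0155
finger_force: 40.0
```

Request:
{"name": "send_rows", "arguments": {"delta_pos": [[0,0,0],[0,0,0],[0,0,0],[0,0,0],[0,0,0],[0,0,0]], "rotation": [[0,0,0.06],[0,0,0.12],[0,0,0.18],[0,0,0.24],[0,0,0.3],[0,0,0.3]], "fingers": [8,8,8,8,8,8]}}

```text
time_s: 13.8
ee_pos: [0.5818, -0.2546, 0.3496]
tool_rot: [0.951, 0.311, 0.001, 0.001]
wrist_force: [1.9, 1.5, 8.2]
finger_gap: 0.0157
finger_force: 40.0
```

```bash
cat > st.py <<'E'
from h import *
s=r.sense(); print(s['ee_pos'],s['time_s'],s['finger_gap'],s['wrist_force'],s['ft_torque'],np.degrees(2*np.arctan2(s['tool_rot'][1],s['tool_rot'][0])))
E
python3 st.py
```

```text
[ 0.58181489 -0.25463345  0.34960183] 13.8 0.015740470351169086 [1.87996641 1.53804802 8.17806368] [ 0.35165359 -0.29223143 -0.01143913] 36.19914483653845
```

Request:
{"name": "send_rows", "arguments": {"delta_pos": [[0,0,0],[0,0,0],[0,0,0],[0,0,0],[0,0,0],[0,0,0],[0,0,0],[0,0,0],[0,0,0],[0,0,0]], "rotation": [[0,0,0.06],[0,0,0.12],[0,0,0.18],[0,0,0.24],[0,0,0.3],[0,0,0.36],[0,0,0.42],[0,0,0.46],[0,0,0.485],[0,0,0.485]], "fingers": [8,8,8,8,8,8,8,8,8,8]}}

```text
time_s: 14.8
ee_pos: [0.5817, -0.255, 0.3496]
tool_rot: [0.997, 0.074, 0.001, 0.001]
wrist_force: [2.0, -0.4, 7.1]
finger_gap: 0.0159
finger_force: 40.0
```

```bash
python3 st.py; python3 - <<'E'
from h import *
save('wrist','w6'); save('side','d6')
a=cv2.imread('pics/raw_w6.png')[60:240,200:440]; b=cv2.imread('pics/raw_d6.png')[80:200,290:410]
cv2.imwrite('pics/m6.png',np.hstack([cv2.resize(a,(480,360)),cv2.resize(b,(320,320))[:,:] if 0 else cv2.resize(b,(320,360))]))
c=cam('wrist'); print(proj('w',[.648,-.244,.131],c))
E
```

```text
[ 0.58173188 -0.25496268  0.34961957] 14.8 0.015944943322231262 [ 1.95985421 -0.37464755  7.12878796] [-0.18050425 -0.03448544 -0.00203694] 8.48399189012783
(np.float64(315.95685558143964), np.float64(115.77369555516253))
```

View pics/m6.png

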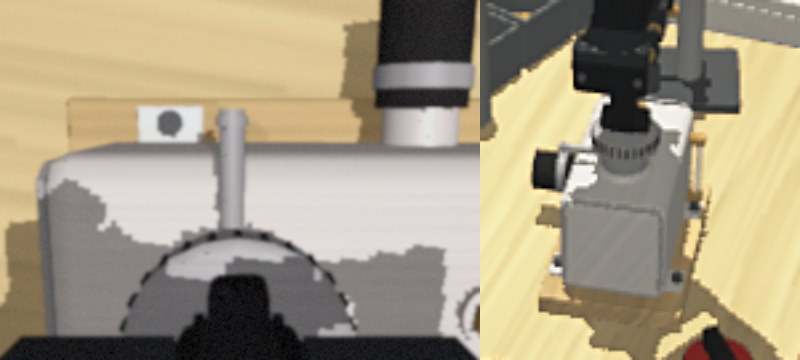

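Bar is in line with the pipe (pipe vertical at x 231, bar at x 238). Ease the press so the lugs sit up behind the vent ribs.

Request:
{"name": "send_rows", "arguments": {"delta_pos": [[0,0,-1],[0,0,-2],[0,0,-2.3],[0,0,-2.3],[0,0,-2.3],[0,0,-2.3]], "rotation": [[0,0,0],[0,0,0],[0,0,0],[0,0,0],[0,0,0],[0,0,0]], "fingers": [8,8,8,8,8,8]}}

```text
time_s: 15.5
ee_pos: [0.5817, -0.255, 0.3518]
tool_rot: [0.997, 0.074, 0.001, 0.001]
wrist_force: [1.8, -0.6, 6.7]
finger_gap: 0.0159
finger_force: 40.0
```

```bash
python3 st.py
```

```text
[ 0.58174035 -0.25500177  0.35176146] 15.5 0.015893172664817018 [ 1.79063516 -0.58445329  6.70591566] [-0.24121367 -0.16952204 -0.02228243] 8.527723685990086
```

Request:
{"name": "send_rows", "arguments": {"delta_pos": [[0,0,-0.6],[0,0,-1.2],[0,0,-1.2],[0,0,-1.2]], "rotation": [[0,0,0],[0,0,0],[0,0,0],[0,0,0]], "fingers": [8,8,8,8]}}

```text
time_s: 15.9
ee_pos: [0.5818, -0.255, 0.3523]
tool_rot: [0.997, 0.074, 0.001, 0.001]
wrist_force: [4.6, -3.7, 3.9]
finger_gap: 0.016
finger_force: 40.0
```

The flange holds the cap down. Return to the light press and hand in.

Request:
{"name": "send_rows", "arguments": {"delta_pos": [[0,0,0.8],[0,0,0.8],[0,0,0.8],[0,0,0.8]], "rotation": [[0,0,0],[0,0,0],[0,0,0],[0,0,0]], "fingers": [8,8,8,8]}}

```text
time_s: 16.3
ee_pos: [0.5816, -0.2549, 0.3518]
tool_rot: [0.997, 0.074, 0.001, 0.001]
wrist_force: [2.6, -1.7, 6.3]
finger_gap: 0.0155
finger_force: 40.0
```

```bash
python3 st.py; python3 -c "from station import r; print(r.close_job())"
```

```text
[ 0.58164522 -0.25492232  0.35181205] 16.3 0.015524159221320007 [ 2.55746154 -1.70369507  6.33014057] [-0.52521689 -0.51218449 -0.02180346] 8.527238680255259
the job is handed in; nothing more can be done
None
```

Job handed in at 16.3 s: the dust plug stands in the tray, and the steel cap is at the vent position with its bar within about 2° of the overflow pipe, held down by the flange and still gripped at 40 N.

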